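# Roll a knurled clamp wheel loose by two turns

## Robot

A 6-joint arm with a two-finger parallel gripper is mounted at the origin on a cart in front of the work surface, level with it; the furniture and walls round the work are solid. World frame = base frame: x ahead of the robot, y to its left, z up, the work surface at z = 0. Lengths are in m, angles in rad, forces in N, time in s.
With the tool pointing down it reaches from about 0.3 to 0.875 m from the base axis. Payload 6.4 kg.
Tool frame: the origin (TCP) lies between the finger pads; the fingertips stand 14 mm ahead of it and the grasp point (between the pads) lies 5 mm behind it; z points along the fingers, x is the direction in which the jaws open and shut, and the axes are right-handed (so a half turn about z gives the same grasp; the last joint's range is limited). The gripper opens to 85 mm and grips with 20 to 120 N. Pads are 22 mm wide; open, the fingers measure 114 mm over their backs; the gripper's body (76 mm by 85 mm) begins 54 mm behind the grasp point. The pads swing forward as they close: fully open they stand 13 mm farther back than shut.
Start: joints at [-0.206, 0.181, 1.607, -0, 1.354, -0.206], TCP at [0.575, 0, 0.245] pointing down, gripper open.
Joint ranges: [-2.99, 2.99], [-0.89, 2.07], [0.3, 2.58], [-1.14, 4.28], [0, 2.63], [-3.12, 3.12]. Speed limits (rad/s): [2.57, 2.57, 3.01, 3.14, 3.14, 3.14].

## Interface

Orientations are given as a rotation vector (axis times angle).
In Python, from cell import r, viewer, order gives the robot as it stands. The module is installed in compiled form; this text tells all that it offers.
- The arm moves only by the tool jog_arm, never from a script. Its argument "increments" is text: rows parted by semicolons, each of 6 numbers parted by spaces: the shift along the tool's x, y, z in cm, then the turn, a rotation vector about the tool's x, y, z in degrees. In form: x y z wx wy wz; .... A call has 1 to 5 rows; each row shifts and turns the commanded pose from where the row before left it, along the tool's axes as they then stand; what a row does not reach is not made up. A row lasts 1/8 s, in which the tool goes at most 62.5 mm and 10.7 degrees, less where a joint would pass 70% of its speed; a pose out of reach is approached as far as the arm can. A call with a gripper value outside its range is refused whole. "gripper" is the opening in per cent of the stroke, from 0 (shut) to 100 (fully open), set as the call begins (left out, the last holds). The fingers move at their own pace and stop on an object; "squeeze" is the grip in N (left out, the last holds). Time passes only in rows, so rows that do not move let the fingers close. It gives the time, the measured TCP pose, the force and the opening at its end, in the units of the state.
- r.observe(): the state, without advancing time (a new reading comes with each control period).
- viewer.get_image(name): name is "scene" or "side" or "wrist"; returns the picture (400x640x3 uint8, red, green, blue); there is no depth.
- viewer.camera_params(name): a dict with "fx", "fy", "cx", "cy" (pixels), "position" and "attitude" of the camera in the world. Camera axes: x right, y down, z forward; pixel columns grow to the right and rows downward; lengths in m; the calibration is good to about 2 mm. A picture is of the moment at which its call begins: read the wrist's pose just before it. camera_params takes no time and is no camera call; for the wrist camera it gives the pose at the moment of the call.
- order.sign_off(): hands the job in, once; it reports no verdict.
The state is a dict: "t": time; "joints": joint angles; "joint_vel": joint speeds; "joint_torque": joint torques, N m; "position": TCP position; "ee_rot": TCP orientation; "force": force on the tool from outside, world axes, zero at the start; "torque": the same for the moment, N m; "gripper_width": finger opening in m.
Only numpy, scipy, OpenCV 4.12 (cv2) and the standard library are available. Lean on these libraries where they do the work, as an engineer would, in place of code of your own. Each camera call takes 0.05 s, during which the arm holds its last target. There are 200 camera calls.

## Task

Loosen the screw clamp by rolling the rim of its knurled wheel with a fingertip, stroke after stroke, counter-clockwise as seen facing the wheel's outer face (the face towards the robot; the top of the rim goes to the left): two full turns from tight, so that the white index line stands at the top again. Do not take the wheel between the fingers; leave the rust-brown workpiece lying where it is on its rest, and do not disturb the tools around it.

Things in the scene. Friction and masses are not known exactly. Their poses are not given: they have to be found in the camera images.
- fixture: Fixed screw clamp on a grey base plate 210 x 170 x 10 mm; origin at the centre of its underside. Its x axis runs along the screw from the wheel (centre at x = -65 mm, robot side) over the blue head and the pad to the workpiece and the dark fence (60 mm high); y to the left, z up. Two nuts 73 mm over the bench stand 50 mm behind the wheel's middle, 28 mm to each side.
- wheel_top (a point): Highest point of the wheel's rim, in the middle of its width; 76 mm over the bench at rest. Axes as the fixture's: x along the wheel's axis (away from its outer face), y the direction to the left in which the top of the rim must be rolled, z up. Goes down with the head when the wheel is pressed.
- wheel_centre (a point): Centre of the knurled wheel, on its axis, 48 mm over the bench at rest, 28 mm below wheel_top. A plain dark steel disc 56 mm in diameter, 24 mm wide, with 32 straight ridges 1.5 mm high round the rim and a white index line 6 mm wide on its outer face and across the rim, at the top when tight. The spindle's end (14 mm thick) stands 13 mm out of the outer face when tight.
- head (a joint): How far the sprung blue head that carries the wheel (84 mm wide block behind it) is pressed down, in m: 0 = up (at rest), at most 0.010. It floats on two springs: pressing on the wheel from above takes about 2 N at first and 0.6 N more for each mm (5 N at 5 mm); it comes back up.
- wheel (a joint): Angle of the knurled wheel in rad: 0 = tight (a stop; every start), growing as it is loosened counter-clockwise seen from the outer face, 6.28 a turn, stop at 18.85 (three turns). Stays where it is left; about 1 N along the rim turns it.
- pad_face (a point): Middle of the face of the clamp pad (24 mm disc on the spindle), which draws back from the workpiece towards the wheel by 5 mm for each turn; the spindle's other end comes out of the wheel as much.
- workpiece: Loose rust-brown steel bar 40 x 150 x 40 mm lying across the screw on the rest (30 mm over the bench) between pad and fence; origin at the centre of its underside, y along its length. Must stay there.
- steel_cup: Loose enamel cup 69 x 93 x 91 mm with an ear, beside the fixture; origin under it. Leave alone.
- magnet_square: Loose flat triangular magnetic welding square 65 x 65 x 15 mm; origin at the centre of its underside. Leave alone.
- screwdriver: Loose screwdriver 28 x 224 x 28 mm lying beside the fixture; origin at the centre of its underside, y along its length. Leave alone.
There are look-alikes about, which are no part of the job. Leave any green or pink look-alike of the workpiece alone.

How it is judged:
On the way:
1. the wheel has been rolled loose by one full turn (to within 0.5 rad) (value of joint wheel above 5.78319 rad).
At the end, for the whole second after the job is handed in: The wheel stands at two full turns from tight (12.57 rad) to within 0.7 rad, at rest; the workpiece lies within 10 mm of where it was, at rest; cup, magnetic square and screwdriver within 30 mm of where they were (value of joint wheel between 11.866 and 13.266 rad and velocity of joint wheel between -0.1 and 0.1 rad/s and distance of workpiece from where it was at the start of the episode below 0.01 m and linear speed of workpiece below 0.02 m/s and distance of each of steel_cup, magnet_square, screwdriver from where it was at the start of the episode below 0.03 m); the robot touches nothing.
It fails at once if the wheel is taken between the fingers (grasp point within 36 mm of its centre) (distance between the grasp point and wheel_centre below 0.036 m).
It fails at once if the workpiece is lifted from its rest or carried off (20 mm) (distance of workpiece from where it was at the start of the episode above 0.02 m or height (world z) of workpiece above 0.042 m).
It fails at once if the cup, the magnetic square or the screwdriver is lifted or knocked away (30 mm) (distance of any of steel_cup, magnet_square, screwdriver from where it was at the start of the episode above 0.03 m).
It also fails if it takes over 67 s, if anything falls off the work surface, if the arm or the gripper's body presses on something with over 40 N, if the wrist force passes 120 N, or if a joint passes its speed limit or range.

## Working session

There is one attempt and no reset: what is moved stays moved. The work goes in short steps, Python scripts to look and compute and a tool call to move; the robot and the scene stay as the last step left them, time stands still between calls to the robot, and variables do not carry over. Pictures are saved under pics/ and viewed, about 8 in all and at most 12, crops included, and the job is handed in when it is done.

Besides the shell and the picture viewer there is one more tool, called by a JSON object that holds its "op" and its "data", one argument or row to a line. jog_arm: Moves the arm, as the interface text tells. Its arguments: {"type":"object","properties":{"increments":{"type":"string"},"gripper":{"type":"number"},"squeeze":{"type":"number"}},"required":["increments"]}

```bash
mkdir -p pics; python3 - <<'E'
from cell import r,viewer
import cv2,numpy as np
print({k:np.round(v,3) for k,v in r.observe().items()})
for n in ["scene","side","wrist"]:
    p=viewer.camera_params(n);print(n,p)
    im=viewer.get_image(n);cv2.imwrite(f"pics/{n}0.png",im[:,:,::-1])
E
```

```text
{'t': np.float64(0.0), 'joints': array([-0.206,  0.182,  1.608, -0.   ,  1.354, -0.206]), 'joint_vel': array([-0.   , -0.   , -0.001, -0.001, -0.   , -0.   ]), 'joint_torque': array([ 0.0000e+00, -4.4487e+01, -3.5134e+01, -0.0000e+00,  9.0000e-03,
        0.0000e+00]), 'position': array([0.574, 0.   , 0.244]), 'ee_rot': array([-3.141e+00, -0.000e+00,  3.000e-03]), 'force': array([-0.379,  0.412,  0.095]), 'torque': array([-0.019, -0.001, -0.038]), 'gripper_width': np.float64(0.085)}
scene {'fx': 480.6792796301074, 'fy': 480.6792796301074, 'cx': 322.68484421208876, 'cy': 214.2624938453946, 'position': array([-0.2819514 , -0.49727713,  0.72629178]), 'attitude': array([-1.92649117,  1.01631611, -0.57870032])}
side {'fx': 518.5048938743778, 'fy': 518.5048938743778, 'cx': 322.27489687521677, 'cy': 192.88142707981373, 'position': array([ 0.07887875, -0.87825065,  0.74063674]), 'attitude': array([-2.07916879,  0.45024601, -0.28629487])}
wrist {'fx': 322.9398786652131, 'fy': 322.9398786652131, 'cx': 320.3030123520093, 'cy': 196.03884934482232, 'position': array([0.57567532, 0.0699213 , 0.37309314]), 'attitude': array([ 2.86465459e+00,  1.44692322e-03, -3.23268482e-03])}
```

View pics/scene0.png

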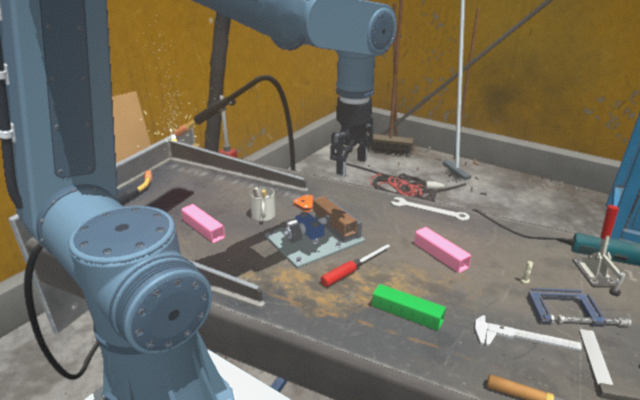

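View pics/side0.png

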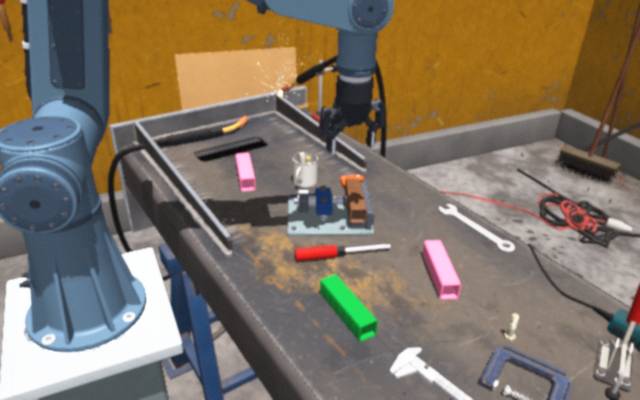

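View pics/wrist0.png

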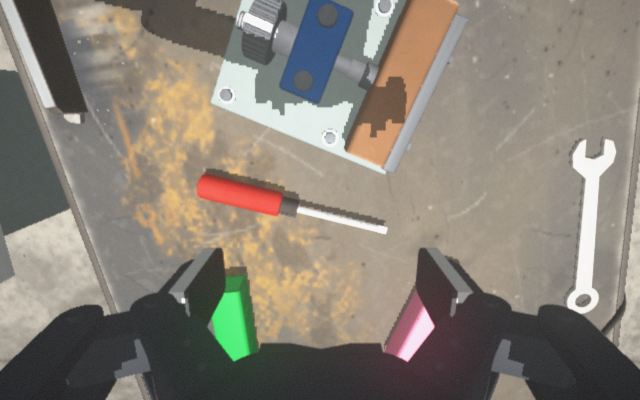

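The pictures show the clamp in the wrist view at the top: wheel near (263,28), blue head (317,50), workpiece (405,80), plate corner (212,103) and plate edge down to (385,172). The fixture is yawed by about -20°. The cup stands to the left behind it and the screwdriver on the right.

```bash
cat > h.py <<'E'
import numpy as np,cv2
from scipy.spatial.transform import Rotation as R
from cell import r,viewer
def ray(p,u,v,z):
    d=R.from_rotvec(p["attitude"]).apply([(u-p["cx"])/p["fx"],(v-p["cy"])/p["fy"],1])
    return p["position"]+d*(z-p["position"][2])/d[2]
def proj(p,X):
    c=R.from_rotvec(p["attitude"]).inv().apply(np.array(X)-p["position"])
    return p["fx"]*c[0]/c[2]+p["cx"],p["fy"]*c[1]/c[2]+p["cy"]
E
python3 - <<'E'
from h import *
p=viewer.camera_params("wrist")
for n,u,v,z in [("wheel",263,28,.07),("c1",212,103,.01),("c2",385,172,.01),("wp1",347,150,.07),("wp2",387,167,.07),("nutR",303,80,.073),("nutL",327,14,.073)]:
    print(n,ray(p,u,v,z).round(4))
E
```

```text
wheel [0.5263 0.1322 0.07  ]
c1 [0.4578 0.0711 0.01  ]
c2 [ 0.649  -0.0046  0.01  ]
wp1 [0.6001 0.0286 0.07  ]
wp2 [0.6386 0.0125 0.07  ]
nutR [0.5599 0.0903 0.073 ]
nutL [0.5806 0.1422 0.073 ]
```

{"op": "jog_arm", "data": {
  "increments": "-2.43 -2.63 1.47 0 0 0; -2.43 -2.63 1.47 0 0 0; -2.43 -2.63 1.47 0 0 0; 0 0 0 0 0 10.7; 0 0 0 0 0 10.7",
  "gripper": 0,
  "squeeze": 20
}}

```text
t: 0.78
position: [0.5015, 0.0794, 0.2008]
ee_rot: [3.085, -0.591, -0.001]
force: [-0.4, 1.4, 0.5]
gripper_width: 0.0004
```

{"op": "jog_arm", "data": {
  "increments": "0 0 0 0 0 0; 0 0 0 0 0 0; 0 0 0 0 0 0"
}}

```text
t: 1.15
position: [0.5021, 0.0788, 0.2011]
ee_rot: [-3.087, 0.58, 0.0]
force: [0.2, -0.1, 0.4]
gripper_width: 0.0003
```

```bash
python3 - <<'E'
from h import *
o=r.observe();print(o["position"],o["ee_rot"],o["gripper_width"],o["force"],R.from_rotvec(o["ee_rot"]).as_matrix().round(3))
p=viewer.camera_params("wrist");im=viewer.get_image("wrist");cv2.imwrite("pics/w1.png",im[:,:,::-1])
W=np.array([.5238,.1347,.076])
print(proj(p,W))
E
```

```text
[0.50213705 0.07882529 0.2011452 ] [-3.08749602e+00  5.80492004e-01  1.72898019e-04] 0.0003202807568733559 [ 0.21975197 -0.1446322   0.36195683] [[ 0.932 -0.363 -0.   ]
 [-0.363 -0.932  0.   ]
 [-0.     0.    -1.   ]]
(np.float64(319.48063319904384), np.float64(117.92537875058363))
```

View pics/w1.png

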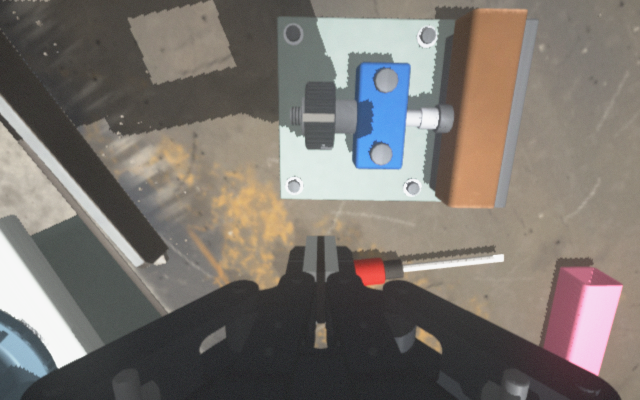

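The wheel spans columns 304–336 and rows 81–150. Its index line is at (320,117), against a predicted (319.5,118). So the wheel lies straight ahead, 60 mm along tool −y. First I go to hover above its right side, then make a test stroke.

{"op": "jog_arm", "data": {
  "increments": "0 -1.3 3 0 0 0; 0 -1.3 3 0 0 0; 0 -1.2 3.6 0 0 0; 0 0 0 0 0 0"
}}

```text
t: 1.7
position: [0.5136, 0.1147, 0.1024]
ee_rot: [3.086, -0.58, -0.01]
force: [-0.5, 0.0, 0.8]
gripper_width: -0.0002
```

{"op": "jog_arm", "data": {
  "increments": "0 0 1 0 0 0; 0 0 1 0 0 0; 0 -1.1 0 0 0 0; 0 -1.1 0 0 0 0; 0 0 0 0 0 0"
}}

```text
t: 2.33
position: [0.5253, 0.1361, 0.0862]
ee_rot: [-3.086, 0.581, -0.004]
force: [1.0, 0.9, 4.7]
gripper_width: 0.0001
```

```bash
python3 - <<'E'
from h import *
o=r.observe();print(o["t"],o["position"],o["force"])
for n in ["wrist","side"]:
    im=viewer.get_image(n);cv2.imwrite(f"pics/{n}2.png",im[:,:,::-1])
a=cv2.imread("pics/wrist2.png")[40:340,100:540]; b=cv2.resize(cv2.imread("pics/side2.png")[120:270,250:430],(360,300))
cv2.imwrite("pics/c2.png",np.hstack([a,b]))
E
```

```text
2.325 [0.52526101 0.13607696 0.08619974] [0.95972674 0.88490501 4.72216697]
```

View pics/c2.png

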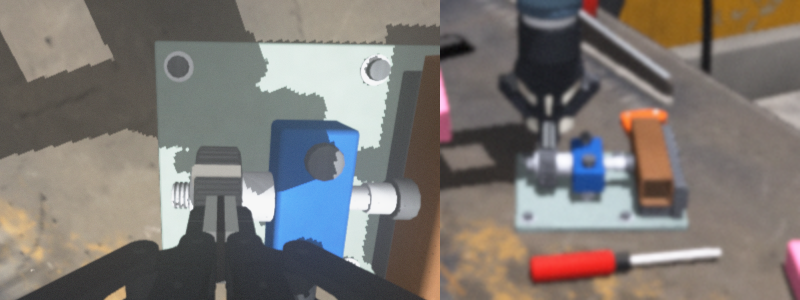

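The tip presses the rim in the middle, with 4.7 N up. The white line, at crop (217,172), has rolled to the left past the finger. I finish the stroke and measure the angle by the line.

{"op": "jog_arm", "data": {
  "increments": "0 -1.1 0 0 0 0; 0 -1.1 0 0 0 0; 0 0 0 0 0 0; 0 0 -2.5 0 0 0; 0 0 0 0 0 0"
}}

```text
t: 3.05
position: [0.5326, 0.1555, 0.111]
ee_rot: [-3.087, 0.583, -0.003]
force: [0.2, 1.2, -0.6]
gripper_width: 0.0001
```

{"op": "jog_arm", "data": {
  "increments": "0 2.4 0 0 0 0; 0 2.4 0 0 0 0; 0 2.4 0 0 0 0; 0 0 0 0 0 0"
}}

```text
t: 3.55
position: [0.5044, 0.0873, 0.1089]
ee_rot: [3.086, -0.586, -0.004]
force: [-1.1, 0.2, 0.8]
gripper_width: 0.0001
```

```bash
cat >> h.py <<'E'
from scipy.optimize import brentq
W=np.array([.5238,.1347,.048]); fy=np.array([.3665,.9304,0])
def rim(p,th,rad=.028): return proj(p,W+rad*(-0*fy)+rad*np.sin(th)*fy+np.array([0,0,rad*np.cos(th)]))
def shot(name):
    o=r.observe();p=viewer.camera_params("wrist");im=viewer.get_image("wrist")
    print(o["t"].round(2),o["position"].round(4),o["force"].round(1))
    for th in np.arange(-1,2,.2):
        u,v=rim(p,th);u,v=int(round(u)),int(round(v))
        if 0<=v<400 and 0<=u<640: print(th.round(1),(u,v),im[v-1:v+2,u-6:u+7].mean().round())
    cv2.imwrite(f"pics/{name}.png",im[:,:,::-1]);return p,im
E
python3 - <<'E'
from h import *
shot("w3")
E
```

```text
Traceback (most recent call last):
  File "h.py", line 15, in shot
    print(o["t"].round(2),o["position"].round(4),o["force"].round(1))
          ^^^^^^^^^^^^
AttributeError: 'float' object has no attribute 'round'
```

```bash
sed -i 's/o\["t"\].round(2)/o["t"]/' h.py; python3 - <<'E'
from h import *
shot("w3")
E
```

```text
3.6 [0.505  0.088  0.1093] [ 0.4  0.2 -0.9]
-1.0 (320, 185) 114.0
-0.8 (320, 181) 98.0
-0.6 (320, 174) 92.0
-0.4 (320, 166) 89.0
-0.2 (320, 156) 89.0
-0.0 (320, 145) 88.0
0.2 (320, 134) 87.0
0.4 (320, 123) 88.0
0.6 (320, 112) 91.0
0.8 (320, 103) 90.0
1.0 (320, 96) 89.0
1.2 (320, 92) 90.0
1.4 (320, 89) 113.0
1.6 (320, 89) 113.0
1.8 (320, 91) 90.0
```

View pics/w3.png

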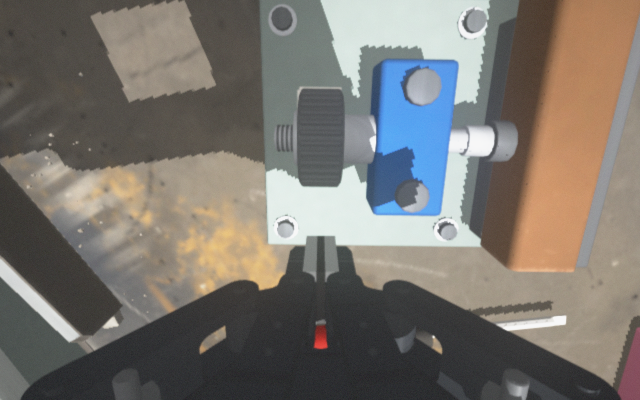

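The line is now at about 1.4–1.5 rad (row 89, far left side), so one 44 mm stroke gives about 1.45 rad. Now three more strokes.

{"op": "jog_arm", "data": {
  "increments": "0 -2.8 0 0 0 0; 0 0 0 0 0 0"
}}

```text
t: 3.9
position: [0.5164, 0.116, 0.11]
ee_rot: [-3.087, 0.58, -0.0]
force: [-0.4, -0.4, -0.3]
gripper_width: 0.0003
```

{"op": "jog_arm", "data": {
  "increments": "0 0 2.5 0 0 0; 0 -1.1 0 0 0 0; 0 -1.1 0 0 0 0; 0 -1.1 0 0 0 0; 0 -1.1 0 0 0 0"
}}

```text
t: 4.53
position: [0.5326, 0.1564, 0.0857]
ee_rot: [-3.087, 0.582, -0.002]
force: [-0.3, -0.3, 0.1]
gripper_width: 0.0002
```

{"op": "jog_arm", "data": {
  "increments": "0 0 0 0 0 0; 0 0 -2.5 0 0 0; 0 2.2 0 0 0 0; 0 2.2 0 0 0 0; 0 0 0 0 0 0"
}}

```text
t: 5.15
position: [0.5147, 0.1124, 0.1092]
ee_rot: [3.086, -0.587, -0.002]
force: [0.1, -0.0, -0.6]
gripper_width: -0.0
```

{"op": "jog_arm", "data": {
  "increments": "0 0 2.5 0 0 0; 0 -1.1 0 0 0 0; 0 -1.1 0 0 0 0; 0 -1.1 0 0 0 0; 0 -1.1 0 0 0 0"
}}

```text
t: 5.78
position: [0.5327, 0.1566, 0.0856]
ee_rot: [-3.087, 0.582, -0.002]
force: [-0.7, 0.0, 0.3]
gripper_width: -0.0002
```

{"op": "jog_arm", "data": {
  "increments": "0 0 0 0 0 0; 0 0 -2.5 0 0 0; 0 2.2 0 0 0 0; 0 2.2 0 0 0 0; 0 0 0 0 0 0"
}}

```text
t: 6.4
position: [0.5146, 0.1124, 0.1092]
ee_rot: [3.086, -0.587, -0.003]
force: [0.1, -0.5, 0.0]
gripper_width: 0.0002
```

{"op": "jog_arm", "data": {
  "increments": "0 0 2.5 0 0 0; 0 -1.1 0 0 0 0; 0 -1.1 0 0 0 0; 0 -1.1 0 0 0 0; 0 -1.1 0 0 0 0"
}}

```text
t: 7.02
position: [0.5326, 0.1565, 0.0856]
ee_rot: [-3.087, 0.582, -0.002]
force: [0.1, 0.2, 0.4]
gripper_width: 0.0002
```

{"op": "jog_arm", "data": {
  "increments": "0 0 0 0 0 0; 0 0 -2.5 0 0 0; 0 3.6 0 0 0 0; 0 3.6 0 0 0 0; 0 0 0 0 0 0"
}}

```text
t: 7.65
position: [0.5049, 0.0867, 0.1099]
ee_rot: [3.086, -0.587, -0.001]
force: [0.5, 0.3, 0.2]
gripper_width: -0.0002
```

```bash
python3 - <<'E'
from h import *
shot("w4")
E
```

```text
7.65 [0.5049 0.0867 0.1099] [0.5 0.3 0.2]
-1.0 (319, 182) 105.0
-0.8 (319, 178) 98.0
-0.6 (319, 172) 93.0
-0.4 (319, 163) 91.0
-0.2 (319, 154) 90.0
-0.0 (319, 143) 188.0
0.2 (319, 131) 90.0
0.4 (319, 120) 90.0
0.6 (319, 110) 90.0
0.8 (319, 101) 88.0
1.0 (319, 94) 88.0
1.2 (319, 89) 88.0
1.4 (319, 87) 89.0
1.6 (319, 86) 94.0
1.8 (319, 88) 88.0
```

View pics/w4.png

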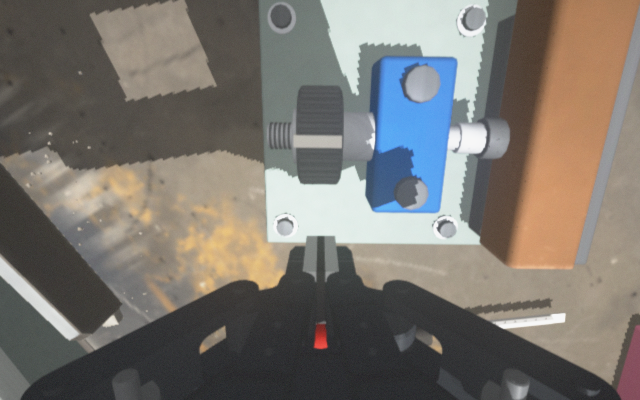

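The line is at the top again (319,142), the spindle's end stands out farther, and the pad shows a gap to the workpiece. That makes one full turn from four strokes of about 1.57 rad each. Four more follow.

{"op": "jog_arm", "data": {
  "increments": "0 -2.8 0 0 0 0; 0 0 0 0 0 0"
}}

```text
t: 7.95
position: [0.5167, 0.1159, 0.1103]
ee_rot: [-3.087, 0.58, -0.001]
force: [0.2, 0.1, -0.3]
gripper_width: -0.0
```

{"op": "jog_arm", "data": {
  "increments": "0 0 2.5 0 0 0; 0 -1.1 0 0 0 0; 0 -1.1 0 0 0 0; 0 -1.1 0 0 0 0; 0 -1.1 0 0 0 0"
}}

```text
t: 8.57
position: [0.5326, 0.1564, 0.0856]
ee_rot: [-3.087, 0.582, -0.001]
force: [0.2, 0.5, -0.5]
gripper_width: 0.0004
```

{"op": "jog_arm", "data": {
  "increments": "0 0 0 0 0 0; 0 0 -2.5 0 0 0; 0 2.2 0 0 0 0; 0 2.2 0 0 0 0; 0 0 0 0 0 0"
}}

```text
t: 9.2
position: [0.5148, 0.1123, 0.1093]
ee_rot: [3.086, -0.587, -0.002]
force: [1.1, 0.2, -0.5]
gripper_width: -0.0
```

{"op": "jog_arm", "data": {
  "increments": "0 0 2.5 0 0 0; 0 -1.1 0 0 0 0; 0 -1.1 0 0 0 0; 0 -1.1 0 0 0 0; 0 -1.1 0 0 0 0"
}}

```text
t: 9.82
position: [0.5327, 0.1566, 0.0856]
ee_rot: [-3.087, 0.582, -0.002]
force: [0.4, -0.4, 0.2]
gripper_width: -0.0
```

{"op": "jog_arm", "data": {
  "increments": "0 0 0 0 0 0; 0 0 -2.5 0 0 0; 0 2.2 0 0 0 0; 0 2.2 0 0 0 0; 0 0 0 0 0 0"
}}

```text
t: 10.45
position: [0.5146, 0.1124, 0.1092]
ee_rot: [3.086, -0.587, -0.003]
force: [-0.3, -0.1, 0.6]
gripper_width: -0.0003
```

{"op": "jog_arm", "data": {
  "increments": "0 0 2.5 0 0 0; 0 -1.1 0 0 0 0; 0 -1.1 0 0 0 0; 0 -1.1 0 0 0 0; 0 -1.1 0 0 0 0"
}}

```text
t: 11.08
position: [0.5327, 0.1566, 0.0856]
ee_rot: [-3.087, 0.582, -0.002]
force: [1.0, 1.1, -0.4]
gripper_width: -0.0004
```

{"op": "jog_arm", "data": {
  "increments": "0 0 0 0 0 0; 0 0 -2.5 0 0 0; 0 3.6 0 0 0 0; 0 3.6 0 0 0 0; 0 0 0 0 0 0"
}}

```text
t: 11.7
position: [0.5049, 0.0867, 0.1099]
ee_rot: [3.086, -0.587, -0.001]
force: [-0.5, 1.0, 0.4]
gripper_width: -0.0001
```

```bash
python3 - <<'E'
from h import *
shot("w5")
E
```

```text
11.7 [0.5049 0.0867 0.1099] [-0.5  1.   0.4]
-1.0 (319, 182) 101.0
-0.8 (319, 178) 97.0
-0.6 (319, 172) 92.0
-0.4 (319, 163) 89.0
-0.2 (319, 154) 89.0
-0.0 (319, 143) 87.0
0.2 (319, 131) 89.0
0.4 (319, 120) 89.0
0.6 (319, 110) 89.0
0.8 (319, 101) 89.0
1.0 (319, 94) 88.0
1.2 (319, 89) 89.0
1.4 (319, 87) 88.0
1.6 (319, 86) 94.0
1.8 (319, 88) 88.0
```

View pics/w5.png

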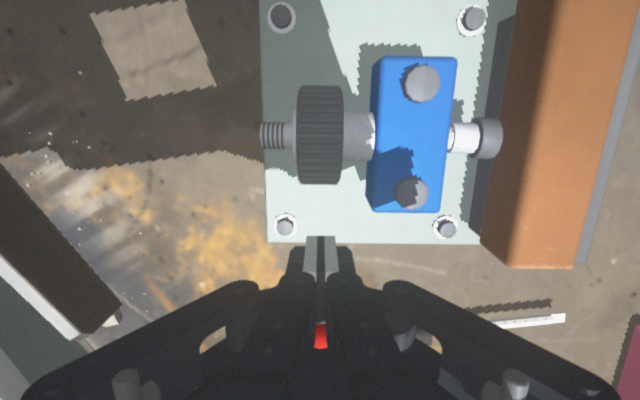

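The line is out of sight, as expected at about 5 turns-quarters (11 rad); the spindle stands out farther still. One more stroke, then check.

{"op": "jog_arm", "data": {
  "increments": "0 -2.8 0 0 0 0; 0 0 0 0 0 0"
}}

```text
t: 12.0
position: [0.5167, 0.1159, 0.1103]
ee_rot: [-3.087, 0.58, -0.001]
force: [0.8, 0.2, 0.6]
gripper_width: 0.0001
```

{"op": "jog_arm", "data": {
  "increments": "0 0 2.5 0 0 0; 0 -1.1 0 0 0 0; 0 -1.1 0 0 0 0; 0 -1.1 0 0 0 0; 0 -1.1 0 0 0 0"
}}

```text
t: 12.62
position: [0.5326, 0.1564, 0.0856]
ee_rot: [-3.087, 0.582, -0.001]
force: [0.5, -0.1, -0.2]
gripper_width: 0.0001
```

{"op": "jog_arm", "data": {
  "increments": "0 0 0 0 0 0; 0 0 -2.5 0 0 0; 0 3.6 0 0 0 0; 0 3.6 0 0 0 0; 0 0 0 0 0 0"
}}

```text
t: 13.25
position: [0.5051, 0.0865, 0.11]
ee_rot: [3.086, -0.587, -0.001]
force: [0.7, 0.7, 0.9]
gripper_width: -0.0001
```

```bash
python3 - <<'E'
from h import *
shot("w6")
E
```

```text
13.25 [0.5051 0.0865 0.11  ] [0.7 0.7 0.9]
-1.0 (319, 182) 106.0
-0.8 (319, 178) 98.0
-0.6 (319, 172) 93.0
-0.4 (319, 163) 91.0
-0.2 (319, 153) 90.0
-0.0 (319, 142) 188.0
0.2 (319, 131) 90.0
0.4 (319, 120) 90.0
0.6 (319, 110) 90.0
0.8 (319, 101) 89.0
1.0 (319, 94) 88.0
1.2 (319, 89) 89.0
1.4 (319, 87) 88.0
1.6 (319, 86) 94.0
1.8 (319, 88) 88.0
```

View pics/w6.png

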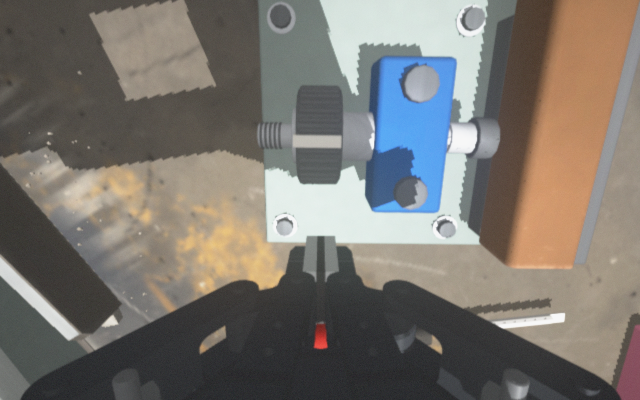

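The line is at the top (319,142). The pad's edge has gone from column 517 to 509 to 499, which fits two turns. I lift clear, check the surroundings against the first pictures and hand in.

{"op": "jog_arm", "data": {
  "increments": "0 0 -3 0 0 0; 0 0 -3 0 0 0; 0 0 -3 0 0 0; 0 0 0 0 0 0; 0 0 0 0 0 0"
}}

```text
t: 13.92
position: [0.5055, 0.0888, 0.1994]
ee_rot: [-3.087, 0.582, 0.001]
force: [-0.3, -0.4, 0.1]
gripper_width: 0.0002
```

```bash
python3 - <<'E'
from h import *
from cell import order
a=cv2.imread("pics/side0.png");b=viewer.get_image("side")[:,:,::-1].copy();cv2.imwrite("pics/side9.png",b)
def cen(im,lo,hi,box):
    x0,y0,x1,y1=box;m=cv2.inRange(cv2.cvtColor(im[y0:y1,x0:x1],cv2.COLOR_BGR2HSV),lo,hi);M=cv2.moments(m,True);return round(M["m10"]/M["m00"]+x0,1),round(M["m01"]/M["m00"]+y0,1),M["m00"]
for n,lo,hi,bx in [("driver",(0,180,90),(6,255,255),(280,230,400,270)),("square",(7,200,180),(16,255,255),(335,165,375,195)),("workpiece",(8,90,50),(18,199,179),(335,175,380,235)),("cup",(0,0,120),(179,90,255),(288,145,322,196))]:
    print(n,cen(a,lo,hi,bx),cen(b,lo,hi,bx))
print(r.observe()["force"],r.observe()["t"])
order.sign_off()
E
```

```text
driver (315.8, 252.9, 475.0) (315.8, 252.8, 470.0)
square (343.2, 181.8, 13.0) (343.2, 181.8, 13.0)
workpiece (354.9, 200.6, 659.0) (354.6, 200.5, 588.0)
cup (305.0, 167.0, 1386.0) (305.6, 168.6, 1186.0)
[ 0.05103197 -0.12029164  0.39776689] 13.975
the job is handed in; nothing more can be done
```

I loosened the clamp by two full turns and handed the job in at t = 14.0 s. I used eight strokes of the closed fingertips across the top of the wheel's rim, about 44 mm and 1.57 rad each, and never took the wheel between the fingers.

**Wheel:** In the wrist picture after four strokes the index line was back at the top, and after eight it was there again. The pad drew back 18 pixels between the first stroke and the end, which fits two turns.

**Surroundings:** I compared the side picture from before with the one after. The screwdriver, magnetic square and workpiece moved by 0.3 pixels or less. The square's mask covered only 13 pixels, so that check is weak. The cup's mask shifted about 1.6 pixels, and the cup and workpiece masks lost 11 to 14 % of their area. I put this down to the arm or its shadow falling on them, but did not check further.

**At hand-in:** The arm was clear of everything, with its fingertips about 110 mm above the wheel and the measured force near zero (under 0.5 N).

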